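# Find the concealed catch of a small computer's fan-filter door and open the door

### The arm

A 6-joint arm with a two-finger parallel gripper is mounted at the origin on the work surface. World frame = base frame: x ahead of the robot, y to its left, z up, the work surface at z = 0. Lengths are in m, angles in rad, forces in N, time in s.
With the tool pointing down it reaches from about 0.3 to 0.825 m from the base axis. Payload 5.4 kg.
Tool frame: the origin (TCP) lies between the finger pads; the fingertips stand 17 mm ahead of it and the grasp point (between the pads) lies 2 mm behind it; z points along the fingers, x is the direction in which the jaws open and shut, and the axes are right-handed (so a half turn about z gives the same grasp; the last joint's range is limited). The gripper opens to 92 mm and grips with 3 to 60 N. Pads are 20 mm wide; open, the fingers measure 128 mm over their backs; the gripper's body (75 mm by 189 mm) begins 69 mm behind the grasp point.
Start: joints at [-1.377, 0.158, 1.597, -0, 1.386, -0.21], TCP at [0.226, -0.529, 0.232] pointing down, gripper open.
Joint ranges: [-2.91, 2.91], [-0.94, 2.29], [0.18, 2.7], [-1.29, 4.43], [0.17, 2.64], [-3, 3]. Speed limits (rad/s): [2.57, 2.57, 3.14, 3.14, 3.14, 3.14].

### API

Orientations are given as a 3x3 rotation matrix whose columns are the frame's x, y, z axes.
In Python, from workcell import * gives the robot as it stands.
- The arm moves only by the tool move_arm, never from a script. Its argument "plan" is a list of rows, each an object of numbers: "x", "y", "z": the shift along the world's x, y, z as a fraction of full scale; "wx", "wy", "wz": the turn, a rotation vector about the world's x, y, z as a fraction of full scale. In form: [{"x": .., "y": .., "z": .., "wx": .., "wy": .., "wz": ..}, ...]. A call has 1 to 12 rows; each row shifts and turns the commanded pose from where the row before left it; what a row does not reach is not made up. Full scale, the value 1, is 150 mm for a shift and 360 degrees for a turn. A row lasts 1/8 s, in which the tool goes at most 62.5 mm and 10.7 degrees, less where a joint would pass 70% of its speed; a pose out of reach is approached as far as the arm can. A call with a number of a shift or a turn outside -1 to 1 is refused whole. A call with a gripper value outside its range is refused whole. "jaw" is the closure, from -1 (fully open) to 1 (shut), set as the call begins (left out, the last holds). The fingers move at their own pace and stop on an object; "grip_force" is the grip in N (left out, the last holds). Time passes only in rows, so rows that do not move let the fingers close. It gives the time, the measured TCP pose, the force and the opening at its end, in the units of the state.
- observe(): the state, without advancing time (a new reading comes with each control period).
- camera(name): name is "scene" or "top" or "wrist"; returns a dict with "img" (400x640x3 uint8, red, green, blue), "K" (3x3 intrinsics, pixels), "k1" (the pictures are not rectified: a ray, as slopes to the right and down, at radius r is drawn at 1 + k1 r^2 times it, then the intrinsics apply), "position" and "attitude" of the camera in the world. Camera axes: x right, y up, looking along -z (the intrinsics and any distortion apply to the point x, -y, -z); pixel columns grow to the right and rows downward; lengths in m; the calibration is good to about 2 mm. A picture is of the moment at which its call begins. There is no depth.
- hand_in(): hands the job in, once; it reports no verdict.
The state is a dict: "clock": time; "joint_positions": joint angles; "dq": joint speeds; "effort": joint torques, N m; "position": TCP position; "orientation": TCP orientation; "ft_force": force on the tool from outside, world axes, zero at the start; "wrist_torque": the same for the moment, N m; "opening": finger opening in m.
Only numpy, scipy, OpenCV 4.12 (cv2) and the standard library are available. Lean on these libraries where they do the work, as an engineer would, in place of code of your own. Each camera call takes 0.05 s, during which the arm holds its last target.

### The job

The small black computer lies on its side so that its fan filter can be cleaned; its square mesh door is held by a concealed catch, a press pad set flush into the plain strip of panel along the door's free edge. Feel lightly along the strip with a fingertip until you find the pad, press it so that the door springs up, then push the door right back to its stop and leave it standing wide open. Nothing needs gripping: pick nothing up, and leave the loose things lying where they are.

Things in the scene. Friction and masses are not known exactly. Their poses are not given: they have to be found in the camera images.
- pc: the computer: black steel case lying on its side, 220 mm (its x) by 300 (its y) by 95 high, heavy, does not move. Origin: centre of its underside, on the table; z up; -x is its ribbed front, near the robot. Two aerials stand at its rear (+x) corners, 190 mm high. On its flat top panel, in this frame: plain strip x -96 to -60 mm along the front; behind it the mesh door, x -46 to +82, y -75 to +75
- strip_mid (a point): middle of the plain strip, on the panel's surface (95 mm up), at x -78, y 0 mm in the computer's frame. The strip runs along the computer's y. The press pad sits on its centre line, centre within 40 mm either side of this point, not known where: to be felt (or seen). Opening 56 mm along the strip by 36 across, filled by the pad, same black, its face 2 mm below the panel. The rest is rigid
- release (a joint): travel of the press pad in m: 0 at rest, grows as it is pressed, 0.006 fully down (then 8 mm below the panel); the door is freed at about 0.004. Sprung: 1.5 N to start, 3 N at the bottom; comes back when let go
- dongle (a point): top of a wireless USB dongle, 8 x 14 mm, that stands 7 mm proud of the strip 116 mm from its middle, towards the computer's +y; not part of the job
- hinge_mid (a point): middle of the mesh door's hinge line, on the panel's surface, at x +82, y 0 mm in the computer's frame; the line runs along the computer's y. The shut door reaches 128 mm from it towards the strip, is 150 mm wide and 4 thick (13 along its free edge, inwards) and is flush with the panel. The open bay below it is 35 mm deep
- filter_door (a joint): angle of the mesh door in rad: 0 shut and caught, grows as its free edge swings up and away from the strip; 1.57 upright, 1.92 its stop, leaning away from the strip. Freed, it springs up by itself to about 1.2; from there it must be pushed. The stiff hinge (under 1 N at the free edge) keeps it where it is left
- duster: bystander, loose: compressed-air duster can, 66 mm across, 210 high. Origin under its middle
- mug: bystander, loose: white mug, 82 mm across, 95 high. Origin under its middle
- brush: bystander, loose: dust brush lying flat
- screwdriver: bystander, loose: screwdriver lying flat
- mouse: bystander, loose: computer mouse, 105 x 62 x 34 mm. Origin under its middle
- drive: bystander, loose: flat aluminium external drive, 78 x 115 x 16 mm. Origin under its middle
- stick: bystander, loose: USB stick, 20 x 52 x 9 mm. Origin under its middle
- dish: bystander, loose: small aluminium dish of thumbscrews, 60 mm across, 18 high, standing on the computer's panel beside the mesh door (at larger y in the computer's frame). Origin under its middle

How it is judged:
By the outcome, as a careful person would: the job done as asked, in the order asked, and still so for the second after the job is handed in, with the robot touching nothing.
It also fails if it takes over 51 s, if anything falls off the work surface, if the arm or the gripper's body presses on something with over 40 N, if the wrist force passes 120 N, or if a joint passes its speed limit or range.

## Working session

There is one attempt and no reset: what is moved stays moved. The work goes in short steps, Python scripts to look and compute and a tool call to move; the robot and the scene stay as the last step left them, time stands still between calls to the robot, and variables do not carry over. Pictures are saved under pics/ and viewed, and the job is handed in when it is done.

Besides the shell and the picture viewer there is one more tool, called after "Request:" by a JSON object that holds its "method" and its "body", one argument or row to a line. move_arm: Moves the arm, as the interface text tells. Its arguments: {"type":"object","properties":{"plan":{"type":"array"},"jaw":{"type":"number"},"grip_force":{"type":"number"}},"required":["plan"]}

```bash
mkdir -p pics; ls; python3 - <<'E'
from workcell import *
import cv2
s=observe();print(s)
for n in("scene","top","wrist"):
    c=camera(n);cv2.imwrite(f"pics/{n}0.png",c["img"][:,:,::-1]);print(n,c["K"],c["k1"],c["position"],c["attitude"])
E
```

```text
pics
{'clock': 0.0, 'joint_positions': array([-1.37711037e+00,  1.59033074e-01,  1.59821230e+00, -5.99262189e-06,
        1.38619042e+00, -2.10129379e-01]), 'dq': array([-0.00081797,  0.00132973, -0.00035342, -0.00023172, -0.00105662,
        0.00045981]), 'effort': array([ 1.10553166e-03, -3.85565293e+01, -3.22114062e+01,  7.01474841e-02,
        3.77819873e-02, -1.39402318e-04]), 'position': array([ 0.22578249, -0.52817928,  0.23063785]), 'orientation': array([[ 3.92930346e-01, -9.19568166e-01, -3.60543596e-04],
       [-9.19566468e-01, -3.92930329e-01,  1.80754448e-03],
       [-1.80382888e-03, -3.78695279e-04, -9.99998301e-01]]), 'ft_force': array([-0.61026975, -0.83335425, -0.78122719]), 'wrist_torque': array([-0.06504767, -0.01684097,  0.02568001]), 'opening': 0.0919187742799345}
scene [[429.04835512   0.         326.57175183]
 [  0.         429.04835512 200.47032348]
 [  0.           0.           1.        ]] -0.003422202682383123 [ 0.97271517 -0.75544241  0.94683564] [[ 0.84959995 -0.35925924  0.38615117]
 [ 0.52740299  0.58576043 -0.61541108]
 [-0.00509996  0.72651051  0.68713643]]
top [[377.81379734   0.         320.79581855]
 [  0.         377.81379734 200.6410027 ]
 [  0.           0.           1.        ]] -0.027127620487636474 [ 4.06873980e-01 -7.56876979e-04  1.05394064e+00] [[-0.02772825  0.99602466 -0.08465238]
 [-0.99960734 -0.02728624  0.00637424]
 [ 0.00403906  0.08479588  0.99639016]]
wrist [[283.61602484   0.         318.92105718]
 [  0.         283.61602484 196.43087626]
 [  0.           0.           1.        ]] -0.04859072993368171 [ 0.29142341 -0.50056531  0.38390564] [[ 0.39344761  0.88896686  0.23438622]
 [-0.91934588  0.3808506   0.09877236]
 [-0.00146077 -0.25434375  0.96711278]]
```

View pics/scene0.png

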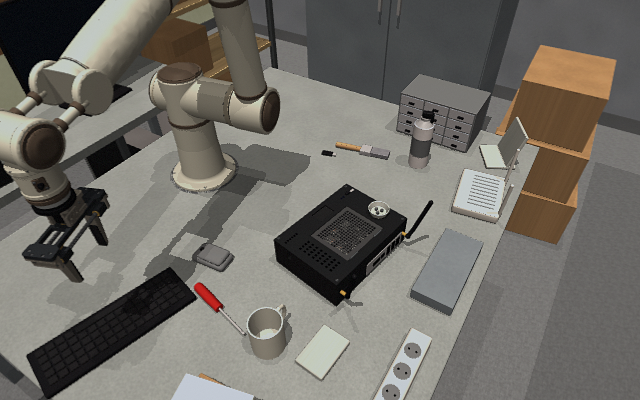

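View pics/top0.png

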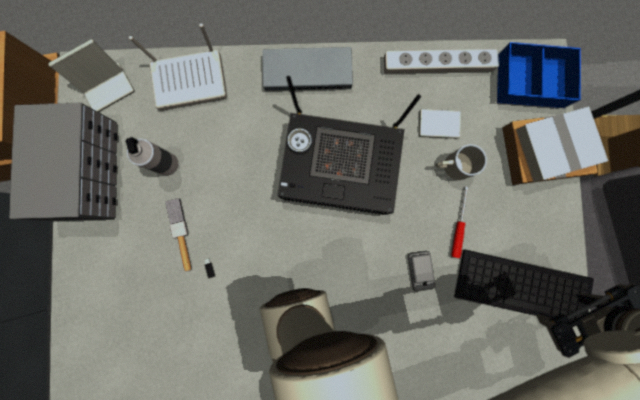

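```bash
python3 - <<'E'
import cv2,numpy as np
a=cv2.imread("pics/top0.png")[100:225,265:415]
a=np.clip(a.astype(float)*1.8,0,255).astype('uint8')
cv2.imwrite("pics/topc.png",cv2.resize(a,None,fx=5,fy=4.8,interpolation=cv2.INTER_CUBIC))
a=cv2.imread("pics/scene0.png")[170:310,265:445]
a=np.clip(a.astype(float)*2,0,255).astype('uint8')
cv2.imwrite("pics/scenec.png",cv2.resize(a,None,fx=4,fy=4,interpolation=cv2.INTER_CUBIC))
E
```

```text
(no output)
```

View pics/topc.png

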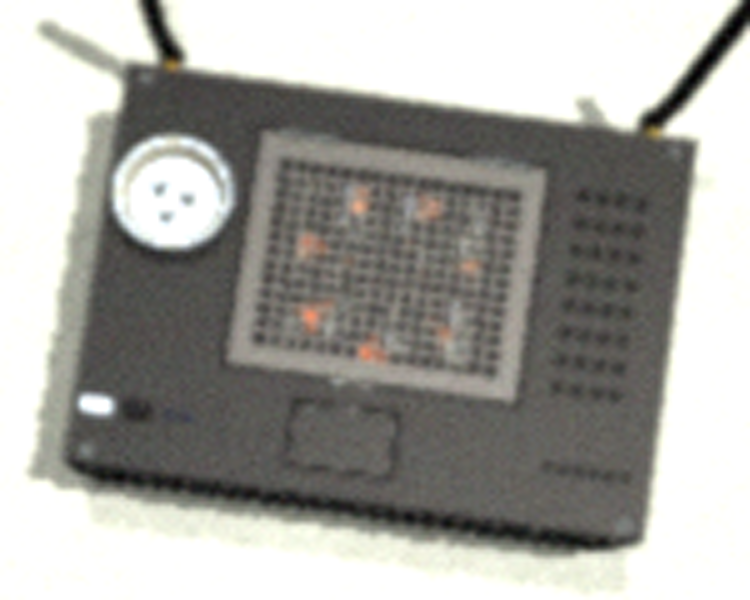

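View pics/scenec.png

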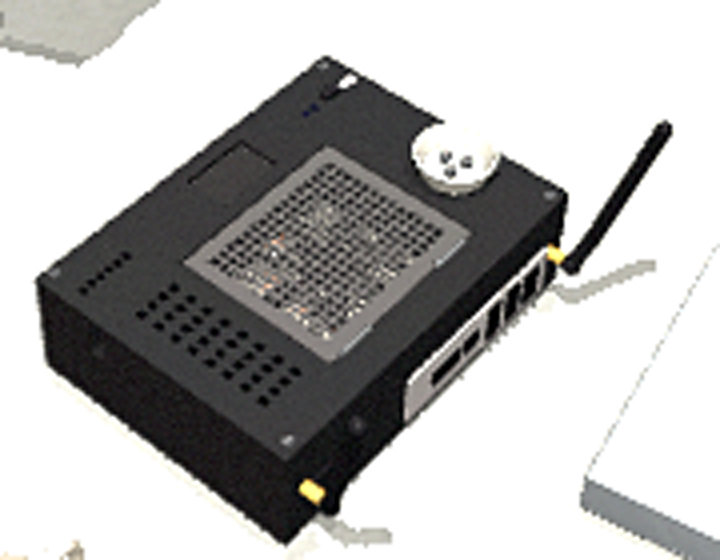

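```bash
cat > h.py <<'E'
import numpy as np
CAM={"top":(377.81379734,320.79581855,200.6410027,-0.027127620487636474,[4.06873980e-01,-7.56876979e-04,1.05394064],[[-0.02772825,0.99602466,-0.08465238],[-0.99960734,-0.02728624,0.00637424],[0.00403906,0.08479588,0.99639016]]),
"scene":(429.04835512,326.57175183,200.47032348,-0.003422202682383123,[0.97271517,-0.75544241,0.94683564],[[0.84959995,-0.35925924,0.38615117],[0.52740299,0.58576043,-0.61541108],[-0.00509996,0.72651051,0.68713643]])}
def ray(p,f,cx,cy,k1,pos,R):
    d=np.array([(p[0]-cx)/f,(p[1]-cy)/f]);u=d.copy()
    for _ in range(10): u=d/(1+k1*(u@u))
    return np.array(pos),np.array(R)@np.array([u[0],-u[1],-1])
def at(p,z,c): 
    o,v=ray(p,*c); return o+v*(z-o[2])/v[2]
def proj(P,f,cx,cy,k1,pos,R):
    q=np.array(R).T@(np.array(P)-pos);u=np.array([q[0],-q[1]])/-q[2];u=u*(1+k1*(u@u));return u*f+[cx,cy]
E
python3 - <<'E'
from h import *
T=CAM["top"];S=CAM["scene"]
t=lambda a,b:(265+(a+.5)/5-.5,100+(b+.5)/4.8-.5)
s=lambda a,b:(265+(a+.5)/4-.5,170+(b+.5)/4-.5)
def fit(loc,W):
    L=np.array(loc,float);W=np.array(W)[:,:2];lc=L.mean(0);wc=W.mean(0);A=(L-lc);B=W-wc
    th=np.arctan2((A[:,0]*B[:,1]-A[:,1]*B[:,0]).sum(),(A*B).sum());R=np.array([[np.cos(th),-np.sin(th)],[np.sin(th),np.cos(th)]])
    o=wc-R@lc;print("o",o,"th",th,"res",(B-A@R.T).round(4).tolist());return o,R
loc=[(.082,.075),(.082,-.075),(-.046,-.075),(-.046,.075),(.11,.15),(.11,-.15),(-.11,.15)]
tp=[(265,130),(546,168),(515,402),(230,362),(131,66),(694,142),(70,463)]
o1,R1=fit(loc,[at(t(*p),.095,T) for p in tp])
sp=[(470,235),(333,362),(183,264),(328,147),(568,193),(287,462),(322,57)]
o2,R2=fit(loc,[at(s(*p),.095,S) for p in sp])
for nm,w,o,R in(("top",[at(t(*p),.093,T) for p in[(343,438),(288,398),(400,408),(393,478),(282,470)]],o1,R1),("scene",[at(s(*p),.093,S) for p in[(232,170),(240,142),(276,161),(192,183)]],o2,R2)):
    for x in w: print(nm,x.round(4),(R.T@(x[:2]-o)).round(4))
E
```

```text
o [ 0.58676107 -0.06324731] th -0.16548185131112852 res [[0.001, -0.0012], [0.0009, 0.0018], [0.0004, 0.0018], [0.0012, -0.0009], [-0.0016, -0.0018], [-0.0019, 0.0028], [0.0, -0.0025]]
o [ 0.58676801 -0.06533623] th -0.16789768683261064 res [[-0.0004, -0.0022], [-0.0, 0.0028], [0.0002, 0.0009], [0.0016, 0.0002], [-0.0005, -0.0004], [-0.0008, 0.0011], [-0.0001, -0.0025]]
top [ 0.5128 -0.0393  0.093 ] [-0.0769  0.0114]
top [ 0.535  -0.0118  0.093 ] [-0.0595  0.0422]
top [ 0.5281 -0.069   0.093 ] [-0.0569 -0.0154]
top [ 0.4907 -0.0642  0.093 ] [-0.0946 -0.0168]
top [ 0.4965 -0.0076  0.093 ] [-0.0982  0.04  ]
scene [ 0.5086 -0.0371  0.093 ] [-0.0818  0.0148]
scene [ 0.4984 -0.0101  0.093 ] [-0.0964  0.0397]
scene [ 0.5303 -0.0132  0.093 ] [-0.0644  0.042 ]
scene [ 0.4916 -0.0626  0.093 ] [-0.0943 -0.0132]
```

Request:
{"method": "move_arm", "body": {
  "plan": [
    {"x": 0.159,"y": 0.272,"z": 0,"wx": 0,"wy": 0,"wz": -0.0076},
    {"x": 0.159,"y": 0.272,"z": 0,"wx": 0,"wy": 0,"wz": -0.0076},
    {"x": 0.159,"y": 0.272,"z": 0,"wx": 0,"wy": 0,"wz": -0.0076},
    {"x": 0.159,"y": 0.272,"z": 0,"wx": 0,"wy": 0,"wz": -0.0076},
    {"x": 0.159,"y": 0.272,"z": 0,"wx": 0,"wy": 0,"wz": -0.0076},
    {"x": 0.159,"y": 0.272,"z": 0,"wx": 0,"wy": 0,"wz": -0.0076},
    {"x": 0.159,"y": 0.272,"z": 0,"wx": 0,"wy": 0,"wz": -0.0076},
    {"x": 0.159,"y": 0.272,"z": 0,"wx": 0,"wy": 0,"wz": -0.0076},
    {"x": 0.159,"y": 0.272,"z": 0,"wx": 0,"wy": 0,"wz": -0.0076},
    {"x": 0.159,"y": 0.272,"z": 0,"wx": 0,"wy": 0,"wz": -0.0076},
    {"x": 0.159,"y": 0.272,"z": 0,"wx": 0,"wy": 0,"wz": -0.0076},
    {"x": 0.159,"y": 0.272,"z": 0,"wx": 0,"wy": 0,"wz": -0.0076}
  ],
  "jaw": 1
}}

```text
clock: 1.65
position: [0.5126, -0.0376, 0.2314]
orientation: [[-0.17, -0.985, -0.0], [-0.985, 0.17, -0.0], [0.0, 0.0, -1.0]]
ft_force: [0.2, -0.6, 0.1]
opening: 0.0006
```

```bash
python3 - <<'E'
from workcell import *
import cv2,numpy as np
s=observe();print(s["position"],s["joint_positions"])
c=camera("wrist");np.savez("w1.npz",**c)
a=np.clip(c["img"][:,:,::-1].astype(float)*1.8,0,255).astype('uint8')
cv2.imwrite("pics/w1.png",a);print(c["position"],c["attitude"])
E
```

```text
[ 0.51255834 -0.03761953  0.2314057 ] [-3.08686215e-01 -6.08194809e-04  1.76604044e+00 -7.50452774e-05
  1.37635144e+00  1.43284172e+00]
[ 0.58289344 -0.05006481  0.38453674] [[-1.69310095e-01  9.53014872e-01  2.51190657e-01]
 [-9.85562796e-01 -1.63652142e-01 -4.34044990e-02]
 [-2.57243900e-04 -2.54912986e-01  9.66963962e-01]]
```

View pics/w1.png

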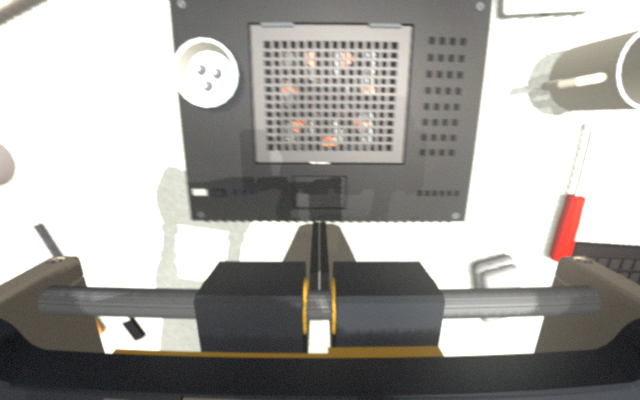

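```bash
python3 - <<'E'
from h import *
d=np.load("w1.npz");K=d["K"];W=(K[0,0],K[0,2],K[1,2],float(d["k1"]),d["position"],d["attitude"])
P=lambda p,z:at(p,z,W)[:2]
c=np.mean([P(p,.093) for p in[(293,176),(347,177),(347,209),(293,208)]],0)
dc=np.mean([P(p,.095) for p in[(250,24),(413,26),(405,164),(256,162)]],0)
a,b=P((192,222),.095),P((466,222),.095)
print(c,dc,a,b,np.linalg.norm(a-b),np.arctan2(*(a-b)[[0,1]]))
th=-.167;R=np.array([[np.cos(th),-np.sin(th)],[np.sin(th),np.cos(th)]])
o=dc-R@[.018,0];print("o",o,R.T@(c-o),o+R@[-.078,.0125], o+R@[.082,0])
E
```

```text
[ 0.51095616 -0.03880476] [ 0.60433418 -0.06577833] [0.50267262 0.10457023] [ 0.45179166 -0.19115465] 0.300070113279519 0.1703868114919431
o [ 0.5865846  -0.06278628] [-0.0785626   0.01107656] [ 0.51174755 -0.03749465] [ 0.6674438  -0.07641672]
```

Request:
{"method": "move_arm", "body": {
  "plan": [
    {"x": -0.007,"y": -0.003,"z": -0.3},
    {"z": -0.3},
    {"z": -0.14},
    {"z": 0}
  ]
}}

```text
invalid input at $.plan[0]: expected keys x, y, z, wx, wy, wz
```

Request:
{"method": "move_arm", "body": {
  "plan": [
    {"z": -0.02},
    {"z": -0.01},
    {"z": 0}
  ]
}}

```text
invalid input at $.plan[0]: expected keys x, y, z, wx, wy, wz
```

Request:
{"method": "move_arm", "body": {
  "plan": [
    {"x": -0.007,"y": -0.003,"z": -0.3,"wx": 0,"wy": 0,"wz": 0},
    {"x": 0,"y": 0,"z": -0.3,"wx": 0,"wy": 0,"wz": 0},
    {"x": 0,"y": 0,"z": -0.14,"wx": 0,"wy": 0,"wz": 0},
    {"x": 0,"y": 0,"z": 0,"wx": 0,"wy": 0,"wz": 0}
  ]
}}

```text
clock: 2.2
position: [0.5093, -0.0392, 0.1186]
orientation: [[-0.168, -0.986, -0.005], [-0.986, 0.168, 0.001], [-0.001, 0.005, -1.0]]
ft_force: [0.3, 0.4, 1.2]
opening: 0.0004
```

Request:
{"method": "move_arm", "body": {
  "plan": [
    {"x": 0.012,"y": 0.006,"z": -0.02,"wx": 0,"wy": 0,"wz": 0},
    {"x": 0,"y": 0,"z": -0.01,"wx": 0,"wy": 0,"wz": 0},
    {"x": 0,"y": 0,"z": 0,"wx": 0,"wy": 0,"wz": 0}
  ]
}}

```text
clock: 2.58
position: [0.5133, -0.0388, 0.1168]
orientation: [[-0.168, -0.986, 0.001], [-0.986, 0.168, -0.0], [0.0, -0.001, -1.0]]
ft_force: [-0.2, 0.0, -0.2]
opening: 0.0003
```

Request:
{"method": "move_arm", "body": {
  "plan": [
    {"x": -0.008,"y": 0.004,"z": -0.013,"wx": 0,"wy": 0,"wz": 0},
    {"x": 0,"y": 0,"z": -0.013,"wx": 0,"wy": 0,"wz": 0},
    {"x": 0,"y": 0,"z": 0,"wx": 0,"wy": 0,"wz": 0}
  ]
}}

```text
clock: 2.95
position: [0.5115, -0.038, 0.112]
orientation: [[-0.168, -0.986, -0.0], [-0.986, 0.168, 0.0], [-0.0, 0.0, -1.0]]
ft_force: [-0.1, 0.7, 0.1]
opening: 0.0006
```

Request:
{"method": "move_arm", "body": {
  "plan": [
    {"x": 0,"y": 0,"z": -0.01,"wx": 0,"wy": 0,"wz": 0},
    {"x": 0,"y": 0,"z": 0,"wx": 0,"wy": 0,"wz": 0}
  ]
}}

```text
clock: 3.2
position: [0.5115, -0.0381, 0.1105]
orientation: [[-0.168, -0.986, -0.0], [-0.986, 0.168, 0.0], [-0.0, 0.0, -1.0]]
ft_force: [1.1, -0.1, 0.2]
opening: 0.0009
```

Request:
{"method": "move_arm", "body": {
  "plan": [
    {"x": 0,"y": 0,"z": -0.01,"wx": 0,"wy": 0,"wz": 0},
    {"x": 0,"y": 0,"z": 0,"wx": 0,"wy": 0,"wz": 0}
  ]
}}

```text
clock: 3.45
position: [0.5117, -0.0381, 0.1093]
orientation: [[-0.168, -0.986, 0.0], [-0.986, 0.168, -0.0], [0.0, -0.0, -1.0]]
ft_force: [-0.1, 0.0, 0.7]
opening: 0.0004
```

Request:
{"method": "move_arm", "body": {
  "plan": [
    {"x": 0,"y": 0,"z": -0.01,"wx": 0,"wy": 0,"wz": 0},
    {"x": 0,"y": 0,"z": 0,"wx": 0,"wy": 0,"wz": 0}
  ]
}}

```text
clock: 3.7
position: [0.5118, -0.0381, 0.1078]
orientation: [[-0.168, -0.986, 0.0], [-0.986, 0.168, -0.0], [0.0, -0.0, -1.0]]
ft_force: [-0.8, -0.1, 1.8]
opening: 0.0002
```

Request:
{"method": "move_arm", "body": {
  "plan": [
    {"x": 0,"y": 0,"z": -0.01,"wx": 0,"wy": 0,"wz": 0},
    {"x": 0,"y": 0,"z": 0,"wx": 0,"wy": 0,"wz": 0}
  ]
}}

```text
clock: 3.95
position: [0.5117, -0.0381, 0.1062]
orientation: [[-0.168, -0.986, 0.0], [-0.986, 0.168, -0.0], [-0.0, -0.0, -1.0]]
ft_force: [-0.1, 0.4, 2.0]
opening: 0.0004
```

Request:
{"method": "move_arm", "body": {
  "plan": [
    {"x": 0,"y": 0,"z": -0.01,"wx": 0,"wy": 0,"wz": 0},
    {"x": 0,"y": 0,"z": 0,"wx": 0,"wy": 0,"wz": 0}
  ]
}}

```text
clock: 4.2
position: [0.5118, -0.0381, 0.1047]
orientation: [[-0.168, -0.986, 0.0], [-0.986, 0.168, -0.0], [0.0, -0.0, -1.0]]
ft_force: [-0.7, -0.2, 2.8]
opening: 0.0007
```

```bash
cat > snap.py <<'E'
import sys,cv2,numpy as np
from workcell import *
for n in sys.argv[2:]:
    c=camera(n);np.savez(f"{n}{sys.argv[1]}.npz",**c);a=c["img"][:,:,::-1]
    if n=="scene":a=cv2.resize(a[110:310,240:480],None,fx=3,fy=3,interpolation=cv2.INTER_CUBIC)
    if n=="top":a=cv2.resize(a[60:240,240:440],None,fx=3,fy=3,interpolation=cv2.INTER_CUBIC)
    cv2.imwrite(f"pics/{n}{sys.argv[1]}.png",np.clip(a.astype(float)*1.6,0,255).astype('uint8'))
E
python3 snap.py _a scene wrist
```

```text
(no output)
```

View pics/scene_a.png

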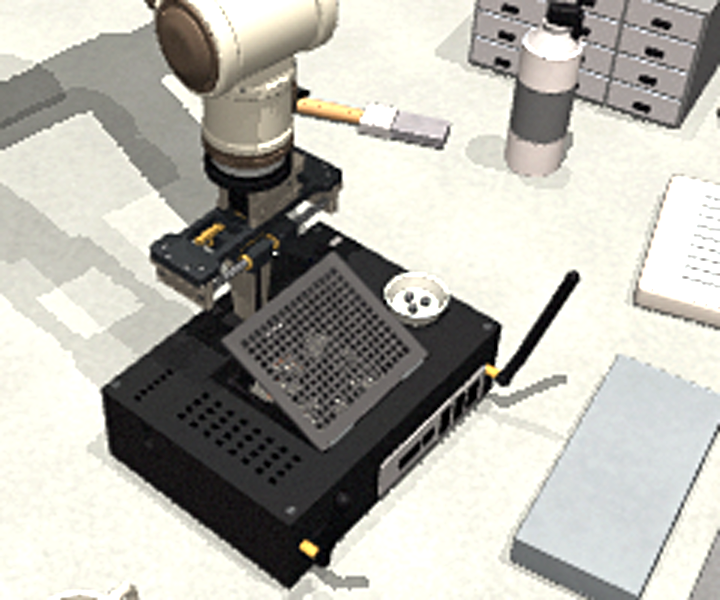

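View pics/wrist_a.png

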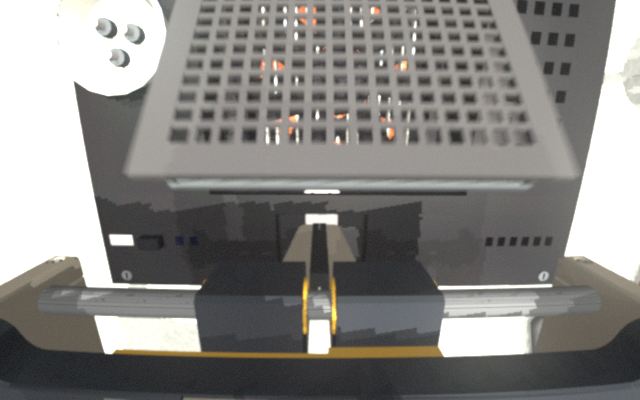

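Request:
{"method": "move_arm", "body": {
  "plan": [
    {"x": 0,"y": 0,"z": 0.05,"wx": 0,"wy": 0,"wz": 0},
    {"x": -0.05,"y": 0,"z": 0.15,"wx": 0,"wy": 0,"wz": 0},
    {"x": -0.05,"y": 0,"z": 0.2,"wx": 0,"wy": 0,"wz": 0},
    {"x": 0,"y": 0,"z": 0.19,"wx": 0,"wy": 0,"wz": 0},
    {"x": 0,"y": 0,"z": 0,"wx": 0,"wy": 0,"wz": 0}
  ]
}}

```text
clock: 4.92
position: [0.4981, -0.0386, 0.1956]
orientation: [[-0.168, -0.986, 0.005], [-0.986, 0.168, -0.002], [0.001, -0.005, -1.0]]
ft_force: [-0.4, 0.4, 0.0]
opening: 0.0
```

```bash
python3 snap.py _b scene wrist
```

```text
(no output)
```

View pics/scene_b.png

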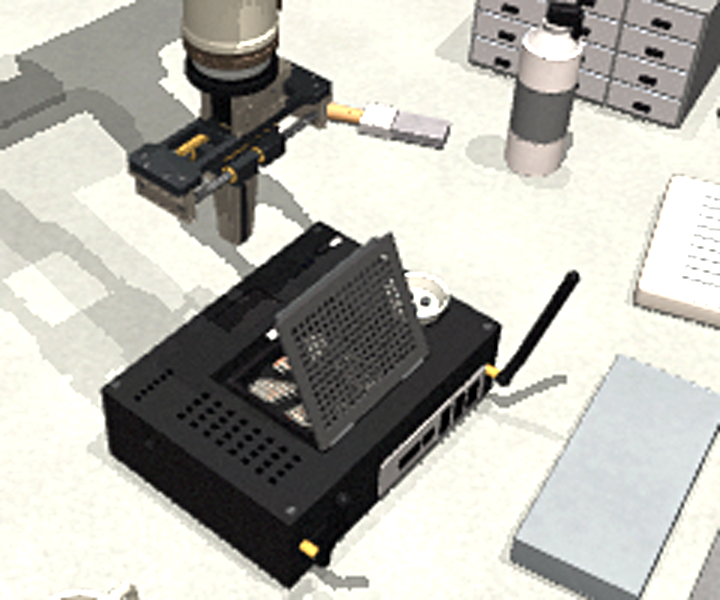

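View pics/wrist_b.png

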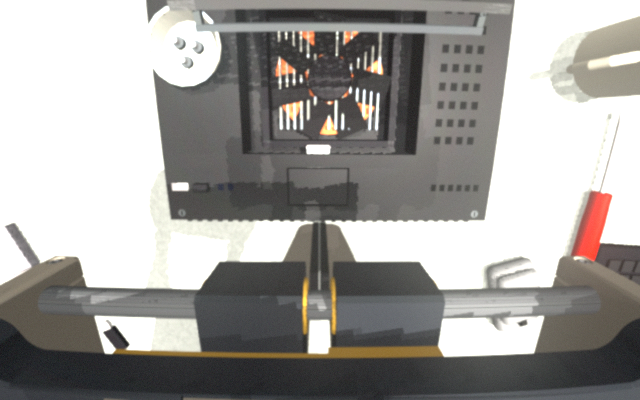

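Request:
{"method": "move_arm", "body": {
  "plan": [
    {"x": 0.145,"y": -0.028,"z": 0,"wx": 0,"wy": 0,"wz": 0},
    {"x": 0.145,"y": -0.028,"z": 0,"wx": 0,"wy": 0,"wz": 0},
    {"x": 0.145,"y": -0.028,"z": 0,"wx": 0,"wy": 0,"wz": 0},
    {"x": 0.145,"y": -0.028,"z": 0,"wx": 0,"wy": 0,"wz": 0},
    {"x": 0.066,"y": -0.013,"z": 0,"wx": 0,"wy": 0,"wz": 0},
    {"x": 0.066,"y": -0.013,"z": 0,"wx": 0,"wy": 0,"wz": 0},
    {"x": 0.066,"y": -0.013,"z": 0,"wx": 0,"wy": 0,"wz": 0},
    {"x": 0.066,"y": -0.013,"z": 0,"wx": 0,"wy": 0,"wz": 0},
    {"x": 0.066,"y": -0.013,"z": 0,"wx": 0,"wy": 0,"wz": 0},
    {"x": 0,"y": 0,"z": 0,"wx": 0,"wy": 0,"wz": 0}
  ]
}}

```text
clock: 6.28
position: [0.6337, -0.0648, 0.1932]
orientation: [[-0.168, -0.986, 0.0], [-0.986, 0.168, -0.0], [0.0, -0.0, -1.0]]
ft_force: [0.1, -0.1, -0.7]
opening: 0.0005
```

```bash
python3 snap.py _c scene
```

```text
(no output)
```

View pics/scene_c.png

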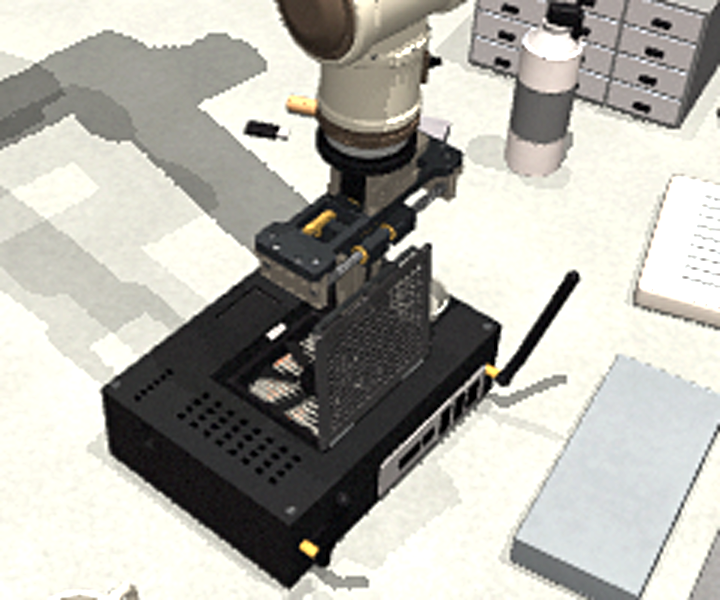

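Request:
{"method": "move_arm", "body": {
  "plan": [
    {"x": 0.066,"y": -0.011,"z": 0,"wx": 0,"wy": 0,"wz": 0},
    {"x": 0.066,"y": -0.011,"z": 0,"wx": 0,"wy": 0,"wz": 0},
    {"x": 0.066,"y": -0.011,"z": 0,"wx": 0,"wy": 0,"wz": 0},
    {"x": 0.066,"y": -0.011,"z": 0,"wx": 0,"wy": 0,"wz": 0},
    {"x": 0.033,"y": -0.006,"z": 0,"wx": 0,"wy": 0,"wz": 0},
    {"x": 0,"y": 0,"z": 0,"wx": 0,"wy": 0,"wz": 0}
  ]
}}

```text
clock: 7.08
position: [0.6781, -0.0722, 0.1931]
orientation: [[-0.168, -0.986, 0.0], [-0.986, 0.168, -0.0], [0.0, -0.0, -1.0]]
ft_force: [0.4, 0.3, -0.4]
opening: 0.0006
```

Request:
{"method": "move_arm", "body": {
  "plan": [
    {"x": 0.02,"y": -0.003,"z": 0,"wx": 0,"wy": 0,"wz": 0},
    {"x": 0,"y": 0,"z": 0,"wx": 0,"wy": 0,"wz": 0}
  ]
}}

```text
clock: 7.32
position: [0.6807, -0.0725, 0.1932]
orientation: [[-0.168, -0.986, 0.0], [-0.986, 0.168, 0.0], [-0.0, -0.0, -1.0]]
ft_force: [-0.5, -0.2, 0.0]
opening: 0.0005
```

Request:
{"method": "move_arm", "body": {
  "plan": [
    {"x": 0.02,"y": -0.003,"z": 0,"wx": 0,"wy": 0,"wz": 0},
    {"x": 0,"y": 0,"z": 0,"wx": 0,"wy": 0,"wz": 0}
  ]
}}

```text
clock: 7.58
position: [0.6836, -0.073, 0.1932]
orientation: [[-0.168, -0.986, -0.0], [-0.986, 0.168, 0.0], [-0.0, 0.0, -1.0]]
ft_force: [-1.2, 0.4, 0.4]
opening: 0.0005
```

Request:
{"method": "move_arm", "body": {
  "plan": [
    {"x": 0.02,"y": -0.003,"z": 0,"wx": 0,"wy": 0,"wz": 0},
    {"x": 0,"y": 0,"z": 0,"wx": 0,"wy": 0,"wz": 0}
  ]
}}

```text
clock: 7.82
position: [0.6845, -0.0731, 0.1929]
orientation: [[-0.168, -0.986, -0.007], [-0.986, 0.168, 0.001], [0.0, 0.007, -1.0]]
ft_force: [-9.8, 1.8, 5.0]
opening: 0.0002
```

Request:
{"method": "move_arm", "body": {
  "plan": [
    {"x": 0.02,"y": -0.003,"z": 0,"wx": 0,"wy": 0,"wz": 0},
    {"x": 0,"y": 0,"z": 0,"wx": 0,"wy": 0,"wz": 0}
  ]
}}

```text
clock: 8.07
position: [0.6852, -0.0732, 0.1927]
orientation: [[-0.168, -0.986, -0.013], [-0.986, 0.168, 0.002], [0.0, 0.013, -1.0]]
ft_force: [-18.7, 3.6, 8.4]
opening: 0.0005
```

```bash
python3 snap.py _d scene
```

```text
(no output)
```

View pics/scene_d.png

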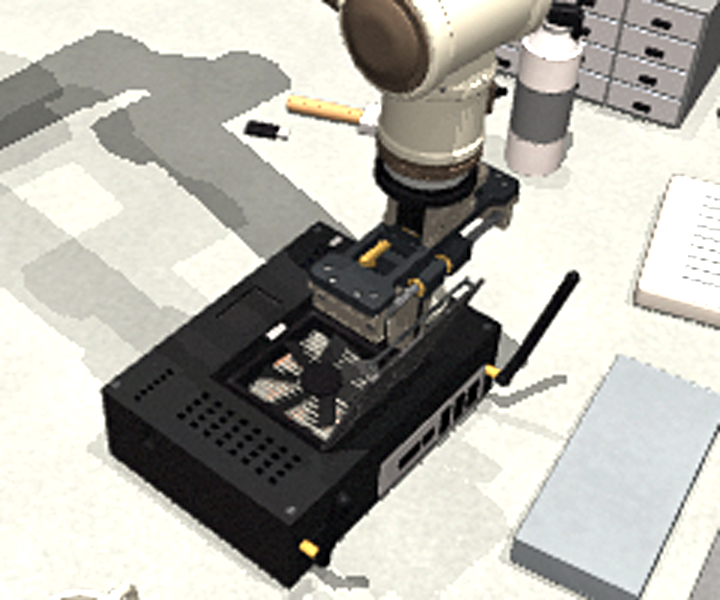

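Request:
{"method": "move_arm", "body": {
  "plan": [
    {"x": -0.05,"y": 0.008,"z": 0,"wx": 0,"wy": 0,"wz": 0},
    {"x": -0.1,"y": 0.017,"z": 0,"wx": 0,"wy": 0,"wz": 0},
    {"x": -0.2,"y": 0.034,"z": 0,"wx": 0,"wy": 0,"wz": 0},
    {"x": -0.2,"y": 0.034,"z": 0,"wx": 0,"wy": 0,"wz": 0},
    {"x": -0.3,"y": 0.05,"z": 0.1,"wx": 0,"wy": 0,"wz": 0},
    {"x": -0.3,"y": 0.05,"z": 0.1,"wx": 0,"wy": 0,"wz": 0},
    {"x": -0.2,"y": 0.03,"z": 0.1,"wx": 0,"wy": 0,"wz": 0},
    {"x": 0,"y": 0,"z": 0,"wx": 0,"wy": 0,"wz": 0},
    {"x": 0,"y": 0,"z": 0,"wx": 0,"wy": 0,"wz": 0}
  ]
}}

```text
clock: 9.25
position: [0.488, -0.0407, 0.2382]
orientation: [[-0.169, -0.986, 0.001], [-0.986, 0.169, -0.0], [0.0, -0.001, -1.0]]
ft_force: [-1.0, 0.1, -0.1]
opening: 0.0001
```

```bash
python3 snap.py _e scene top
```

```text
(no output)
```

View pics/scene_e.png

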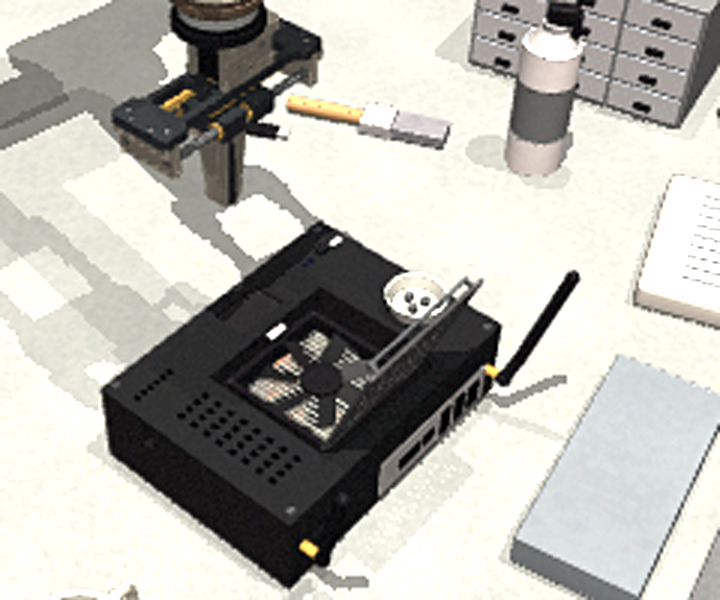

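View pics/top_e.png

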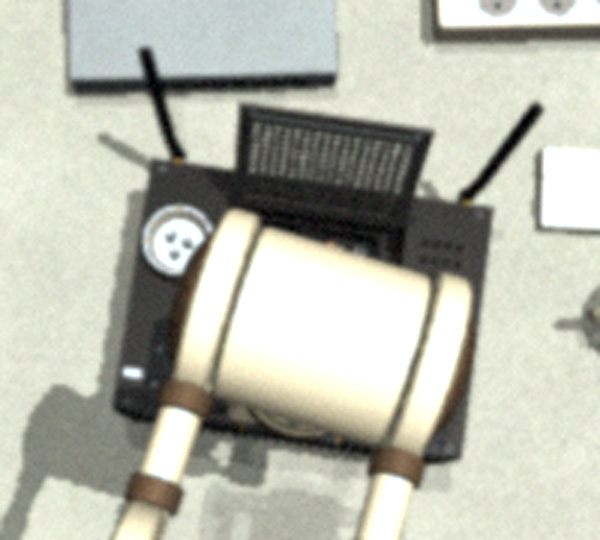

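```bash
python3 - <<'E'
from h import *
th=-.167;R=np.array([[np.cos(th),-np.sin(th)],[np.sin(th),np.cos(th)]]);o=np.array([.5868,-.0638])
for a in(1.75,1.85,1.92):
    for y in(.075,-.075):
        w=o+R@[.082-.128*np.cos(a),y];P=[*w,.095+.128*np.sin(a)]
        print(a,y,proj(P,*CAM["top"]).round(1),proj(P,*CAM["scene"]).round(1))
E
```

```text
1.75 0.075 [318.6 101.8] [394.7 197.3]
1.75 -0.075 [384.1 110.9] [357.  230.9]
1.85 0.075 [319.3  97. ] [398.7 200.4]
1.85 -0.075 [384.6 106. ] [361.2 234.5]
1.92 0.075 [319.8  93.8] [401.5 202.8]
1.92 -0.075 [384.8 102.8] [364.1 237.1]
```

Measured edge corners are at top (321, 94.3) and (384.3, 103.3) and at scene (400.7, 203.3). They match the projection for 1.92 rad, so the door is at its stop.

```bash
python3 -c "
from workcell import *
print(hand_in())"
```

```text
the job is handed in; nothing more can be done
None
```

The mesh door is open to its stop and stays there with the robot clear of it, and I've handed the job in at about 9.3 s on the robot's clock.

- **Finding the pad:** The pad showed up in the camera pictures about 12 mm from the strip's middle, towards +y. I didn't sweep along the strip. I lowered the closed fingertips there in 1.5 mm steps and felt it give, with the force rising from about 0.7 to 2.8 N.
- **Releasing the door:** I pressed the pad to about 5 mm of travel and the door sprang up.
- **Opening the door:** I pushed the free edge back until the force rose sharply, to about 20 N. That came where I expected the stop. I then backed the arm off and raised it.
- **Last checks:** After I backed off, the door's free-edge corners matched the positions calculated for 1.92 rad to within about 1.5 pixels in both the top and scene views. The wrist force was back near zero. The dish, duster and brush lay where they were; the last pictures didn't cover all the other loose things, but the arm went nowhere near them after the first approach. No check failed.

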